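# Wipe the extension gauge's scale, then draw its sprung rod to the mark and hold

### The job

Wipe the white scale strip of the extension gauge with the felt block: one gentle, steady pressing stroke along the strip from its end beside the blue grip to its outer end, with the block's length along the strip, then stand the block upright on the bench again, off the gauge. Then take the blue grip and pull the sprung rod out until its pointer stands level with the white line of the red marker, without running past it, and finish while still holding it there: do not let go. Leave the beaker, the sample bottle and the vial alone.

Things in the scene. Friction and masses are not known exactly. Their poses are not given: they have to be found in the camera images.
- gauge: Extension gauge, fixed to the bench: green base plate 14 mm thick, lying barrel with a rod that pulls out along the gauge's +y. Origin at bench level below the rod's axis; the base spans x -117 to +47, y -165 to +175 mm from it. Barrel and saddles: x -22 to +22, y -157 to -4 mm, top 59 mm above the bench.
- strip_mid (a point): middle of the white scale strip's top face, at x = -70, y = +100 mm of the gauge, 22 mm above the bench; the strip is 40 mm wide (gauge x) and 130 mm long (gauge y). Its end beside the blue grip is at -y, its outer end at +y. Axes as the gauge's.
- rod (a joint): how far the rod is pulled out, m: 0 = fully in (start), 0.13 = end of travel. An inner spring pulls it back with about 5 N at 0, rising 60 N/m (about 11 N at 0.1).
- rod_grip (a point): the place to hold on the upright blue grip plate on the rod's end: 90 mm above the bench; the plate is 12 mm thick along the pull (gauge y), 24 mm wide (gauge x), its top 108 mm above the bench, free all round down to 60 mm. With the rod in, it lies at x = 0, y = +10 mm of the gauge. Axes as the gauge's.
- pointer_tip (a point): tip of the black pointer that goes with the rod and reaches across the strip towards gauge -x; at x = -100 mm of the gauge, level with the grip in y, 38 mm above the bench (pointer underside 36 mm). When the rod is in, it lies 25 mm short of the strip's end.
- mark_line (a point): middle of the white line across the top of the fixed red marker (12 x 24 x 18 mm) on the base's front edge, 32 mm above the bench; same axes as the gauge. The pointer is on the mark when both have the same y in the gauge's frame; this needs 60 to 105 mm of pull.
- block_center (a point): centre of the felt wiping block standing loose on the bench: 70 mm high, 34 wide (its x), 56 long (its y), 0.13 kg. Wooden grip ridge on top, 24 mm (x) x 44 mm (y), 32 to 70 mm above the underside. The felt sole (52 mm long) is sprung: it yields up to 8 mm with 2.4 N at first, then 0.8 N more per mm; lowered 4 mm past first touch it presses with 5.6 N.
- block: the same block; origin at the centre of its underside with the sole relaxed, z up
- beaker_center (a point): centre of a small clear beaker, 46 mm across, 56 mm high; leave alone
- bottle_center (a point): centre of a white sample bottle with black cap, 42 mm across, 93 mm high; leave alone
- vial_center (a point): centre of a small glass vial with white cap, 29 mm across, 78 mm high; leave alone
Mind the look-alikes: they are no part of the job. What is shaped like the block but purple, turquoise or yellow is not meant.

How it is judged:
By the outcome, as a careful person would: the job done as asked, in the order asked, and still so for the second after the job is handed in, while the arm keeps its last pose, push and grip.
It also fails if it takes over 72 s, if anything falls off the work surface, if the arm or the gripper's body presses on something with over 40 N, if the wrist force passes 120 N, or if a joint passes its speed limit or range.

### The arm

A 7-joint arm with a two-finger parallel gripper is mounted at the origin on a cart in front of the work surface, level with it; the furniture and walls round the work are solid. World frame = base frame: x ahead of the robot, y to its left, z up, the work surface at z = 0. Lengths are in m, angles in degrees, forces in N, time in s.
With the tool pointing down it reaches from about 0.4 to 0.9 m from the base axis. Payload 5.6 kg.
Tool frame: the origin (TCP) lies midway between the tips of the shut fingers; the grasp point (between the pads) lies 19 mm behind it; z points along the fingers, y is the line along which they close (so a half turn about z gives the same grasp; the last joint's range is limited). The gripper opens to 92 mm and grips with 3 to 60 N. Pads are 20 mm wide; open, the fingers measure 128 mm over their backs; the gripper's body (75 mm by 189 mm) begins 69 mm behind the grasp point.
Start: joints at [74.083, 26.786, -0.665, 91.828, 0.344, 61.387, -3.226], TCP at [0.151, -0.632, 0.215] pointing down, gripper open.
Joint ranges: [-144.91, 144.91], [-17.63, 115.5], [-89.93, 88.59], [15.96, 139.68], [-74.01, 254.01], [8.47, 105.57], [-167.45, 167.45]. Speed limits (degrees/s): [147.25, 147.25, 180, 180, 180, 180, 180].

### API

Orientations are given as a 3x3 rotation matrix whose columns are the frame's x, y, z axes.
In Python, from plant import arm gives the robot as it stands. The module is installed in compiled form; this text tells all that it offers.
- The arm moves only by the shell command python3 -m inch 'ROWS' [FORCE]. ROWS is JSON, a list that holds one entry, the list of rows, each a list of 5 numbers: the shift along the world's x, y, z in cm, then the turn about the world's z in rad, then the gripper's target within -1 to 1 (fully open at 1, half-way at 0, shut at -1). In form: [[[tx, ty, tz, spin, gripper], ...]]. A call has 1 to 10 rows; each row is the pose to reach, as a shift and turn from the pose commanded when the call began; what a row does not reach only later rows make up. A row lasts 1/10 s, in which the tool goes at most 50 mm and 8.59 degrees, less where a joint would pass 70% of its speed; a pose out of reach is approached as far as the arm can. A call with a gripper value outside its range is refused whole. The fingers move at their own pace and stop on an object; FORCE is the grip in N (left out, the last holds). Time passes only in rows, so rows that repeat a pose let the fingers close. It gives the time, the measured TCP pose, the force, the opening and the grip force at its end, in the units of the state.
- arm.get_state(): the state, without advancing time (a new reading comes with each control period).
- arm.snapshot(name): name is "side" or "top"; returns the picture (480x640x3 uint8, red, green, blue); there is no depth.
- arm.calibration(name): a dict with "fx", "fy", "cx", "cy" (pixels), "world_from_camera" (4x4, takes a point from camera to world coordinates). Camera axes: x right, y down, z forward; pixel columns grow to the right and rows downward; lengths in m; the calibration is good to about 2 mm. A picture is of the moment at which its call begins. calibration takes no time and is no camera call.
- arm.hand_in(): hands the job in; it is judged then, once.
Trained networks look in the newest picture that a camera, given by its name, has taken for a name from the list of things; names that differ only in an ending like _2 or _b are one class to them, and where a whole thing is asked for, a point or a joint stands for the part that bears it (a point fixed in the world has none). Each returns a list of dicts, best first, with "p" (0 to 1); they miss things now and then, are a little off and sometimes report something else, mostly with a low value. They report only what shows in the picture. A call takes as long as a camera call. They do not tell look-alikes from the thing itself.
- arm.search_frame(camera, query): "location" ([column, row] in pixels, amid what is visible of it).
- arm.spot_point(camera, query): "location" ([column, row] in pixels: a listed point, or the origin of a listed thing).
The state is a dict: "clock": time; "qpos": joint angles; "joint_vel": joint speeds; "joint_torque": joint torques, N m; "eef_pos": TCP position; "orientation": TCP orientation; "wrist_force": force on the tool from outside, world axes, zero at the start; "torque": the same for the moment, N m; "finger_gap": opening from 0.0 (shut) to 1.0 (fully open); "grip_force": force on a finger pad.
Only numpy, scipy, OpenCV 4.12 (cv2) and the standard library are available. Lean on these libraries where they do the work, as an engineer would, in place of code of your own. Each camera call takes 0.05 s, during which the arm holds its last target. There are 200 camera calls.

## Working session

There is one attempt and no reset: what is moved stays moved. The work goes in short steps, Python scripts to look and compute and a shell command to move; the robot and the scene stay as the last step left them, time stands still between calls to the robot, and variables do not carry over. Pictures are saved under pics/ and viewed, at most 10 in all, crops included, and the job is handed in when it is done.

```bash
mkdir -p pics; cat > h.py <<'E'
import numpy as np, cv2
from plant import arm
def ray(cam,uv):
    c=arm.calibration(cam);T=np.array(c["world_from_camera"])
    d=T[:3,:3]@np.array([(uv[0]-c["cx"])/c["fx"],(uv[1]-c["cy"])/c["fy"],1]);return T[:3,3],d
def atz(cam,uv,z):
    o,d=ray(cam,uv);return o+d*(z-o[2])/d[2]
def proj(cam,p):
    c=arm.calibration(cam);T=np.linalg.inv(np.array(c["world_from_camera"]));q=T[:3,:3]@p+T[:3,3]
    return np.array([c["fx"]*q[0]/q[2]+c["cx"],c["fy"]*q[1]/q[2]+c["cy"]])
def snap(cam,name):
    im=arm.snapshot(cam);cv2.imwrite("pics/"+name,im[:,:,::-1]);return im
E
python3 - <<'E'
from h import *
np.set_printoptions(precision=4,suppress=True)
Z=dict(gauge=0,strip_mid=.022,rod_grip=.09,pointer_tip=.038,mark_line=.032,block_center=.035,block=0,beaker_center=.028,bottle_center=.046,vial_center=.039)
for c in("top","side"):
    snap(c,c+"0.png")
    print(c,np.array(arm.calibration(c)["world_from_camera"])[:3,3])
    for k,z in Z.items():
        for r in arm.spot_point(c,k)[:4]:
            print(k,round(r["p"],2),np.round(r["location"],1),atz(c,r["location"],z))
E
```

```text
top [ 0.5499 -0.1663  1.058 ]
gauge 0.74 [289.3 249. ] [ 0.5631 -0.1179  0.    ]
strip_mid 0.57 [245.7 277.8] [ 0.4947 -0.0183  0.022 ]
rod_grip 0.75 [287.3 252.8] [ 0.5536 -0.1178  0.09  ]
pointer_tip 0.56 [281.2 291. ] [ 0.4663 -0.1023  0.038 ]
mark_line 0.53 [248.3 290.1] [ 0.4671 -0.0261  0.032 ]
block_center 0.93 [447.1 290. ] [ 0.4724 -0.4829  0.035 ]
block_center 0.78 [400.7 238.5] [ 0.5896 -0.3758  0.035 ]
block_center 0.68 [405.2 285.8] [ 0.481  -0.3867  0.035 ]
block_center 0.62 [490.7 235.6] [ 0.5985 -0.5832  0.035 ]
block 0.79 [399.4 241.1] [ 0.5847 -0.3799  0.    ]
block 0.6 [401.6 286.3] [ 0.4774 -0.3856  0.    ]
block 0.59 [440.  289.8] [ 0.4701 -0.4769  0.    ]
block 0.56 [479.8 232.6] [ 0.6071 -0.5714  0.    ]
beaker_center 0.75 [146.1 179.4] [0.7211 0.216  0.028 ]
bottle_center 0.74 [389.6 190.3] [ 0.6991 -0.3476  0.046 ]
bottle_center 0.6 [144.2 181.6] [0.713  0.2135 0.046 ]
bottle_center 0.3 [283.9 248.1] [ 0.5644 -0.1077  0.046 ]
vial_center 0.59 [449.8 226.5] [ 0.6182 -0.4876  0.039 ]
side [ 0.1957 -1.1936  0.9335]
gauge 0.85 [295.8 250.2] [ 0.5602 -0.1202  0.  
[... 350 characters left out ...]
00.8 312.5] [ 0.4788 -0.3781  0.035 ]
block_center 0.66 [346.8 298.8] [ 0.5961 -0.378   0.035 ]
block_center 0.65 [310.8 347.7] [ 0.462  -0.4841  0.035 ]
block_center 0.61 [388.8 358.5] [ 0.6042 -0.5742  0.035 ]
block 0.94 [303.1 326.9] [ 0.4785 -0.3916  0.    ]
block 0.85 [389.1 371.5] [ 0.6041 -0.5813 -0.    ]
block 0.71 [346.7 308.4] [ 0.5978 -0.3761  0.    ]
block 0.57 [317.  356.7] [ 0.4758 -0.4853  0.    ]
beaker_center 0.7 [303.3 172.6] [0.7101 0.2136 0.028 ]
bottle_center 0.97 [381.7 278.1] [ 0.7006 -0.3553  0.046 ]
vial_center 0.78 [374.7 328. ] [ 0.6137 -0.4892  0.039 ]
vial_center 0.63 [301.6 324.3] [ 0.4664 -0.4165  0.039 ]
vial_center 0.35 [300.7 221. ] [ 0.6029 -0.0479  0.039 ]
```

View pics/top0.png

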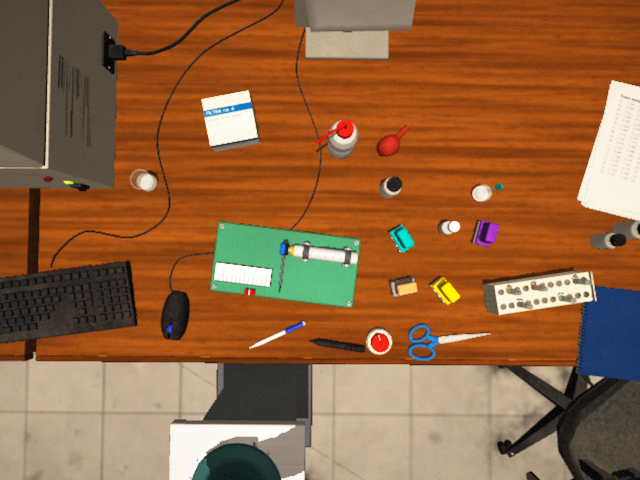

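View pics/side0.png

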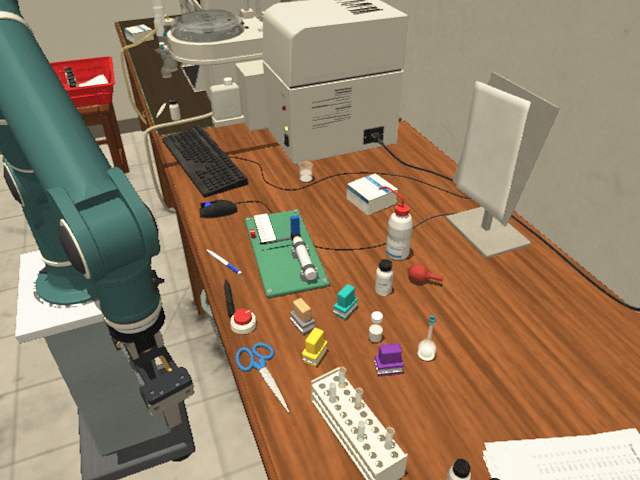

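The top view shows the wood-coloured block at about (403,287). The look-alikes are turquoise (402,238), yellow (446,291) and purple (486,233). On the gauge, the grip is at (284,247), the strip at (243,274) and the red marker at (250,292). Next I'll refine these by colour.

```bash
python3 - <<'E'
from h import *
np.set_printoptions(precision=4,suppress=True)
im=cv2.imread("pics/top0.png");hsv=cv2.cvtColor(im,cv2.COLOR_BGR2HSV)
g=cv2.inRange(hsv,(60,80,40),(85,255,255));g[:, :200]=0;g[:,370:]=0;g[:210]=0;g[320:]=0
n=cv2.findContours(g,cv2.RETR_EXTERNAL,cv2.CHAIN_APPROX_NONE)[0];c=max(n,key=cv2.contourArea)[:,0]
W=np.array([atz("top",p,.014)[:2] for p in c])
r=cv2.minAreaRect((W*1000).astype(np.float32));print("base",r)
b=cv2.boxPoints(r)
w=cv2.inRange(hsv,(0,0,170),(180,50,255));w[:,:208]=0;w[:,275:]=0;w[:255]=0;w[288:]=0
n=cv2.findContours(w,cv2.RETR_EXTERNAL,cv2.CHAIN_APPROX_NONE)[0];c=max(n,key=cv2.contourArea)[:,0]
W=np.array([atz("top",p,.022)[:2] for p in c]);print("strip",cv2.minAreaRect((W*1000).astype(np.float32)))
# blue grip in both
for cam,z,(u0,u1,v0,v1) in(("top",.108,(270,300,235,262)),("side",.09,(285,305,205,245))):
    i=cv2.imread(f"pics/{cam}0.png");h=cv2.cvtColor(i,cv2.COLOR_BGR2HSV)
    m=cv2.inRange(h,(105,120,40),(130,255,255))[v0:v1,u0:u1];ys,xs=np.nonzero(m);uv=(xs.mean()+u0,ys.mean()+v0);print("grip",cam,len(xs),uv,atz(cam,uv,z),atz(cam,uv,.084))
def tile(cam,u0,v0,w,h,k):
    i=cv2.imread(f"pics/{cam}0.png");return cv2.resize(i[v0:v0+h,u0:u0+w],None,fx=k,fy=k,interpolation=cv2.INTER_CUBIC)
A=tile("top",205,230,100,75,4);B=tile("top",375,262,50,50,6);C=tile("side",235,205,80,60,5);D=tile("side",280,290,50,50,6)
out=np.zeros((600,800,3),np.uint8)
out[:300,:400]=A;out[:300,400:700]=B;out[300:600,:400]=C;out[300:600,400:700]=D
cv2.imwrite("pics/crop0.png",out)
E
```

```text
base ((527.8267822265625, -108.33270263671875), (336.7428894042969, 162.1814422607422), 83.5140609741211)
strip ((502.80706787109375, -10.130889892578125), (132.12594604492188, 42.04712677001953), 83.5042953491211)
grip top 71 (np.float64(282.9718309859155), np.float64(248.61971830985917)) [ 0.5624 -0.1093  0.108 ] [ 0.5627 -0.1079  0.084 ]
grip side 146 (np.float64(294.5753424657534), np.float64(225.04794520547944)) [ 0.5583 -0.1239  0.09  ] [ 0.5608 -0.1163  0.084 ]
```

View pics/crop0.png

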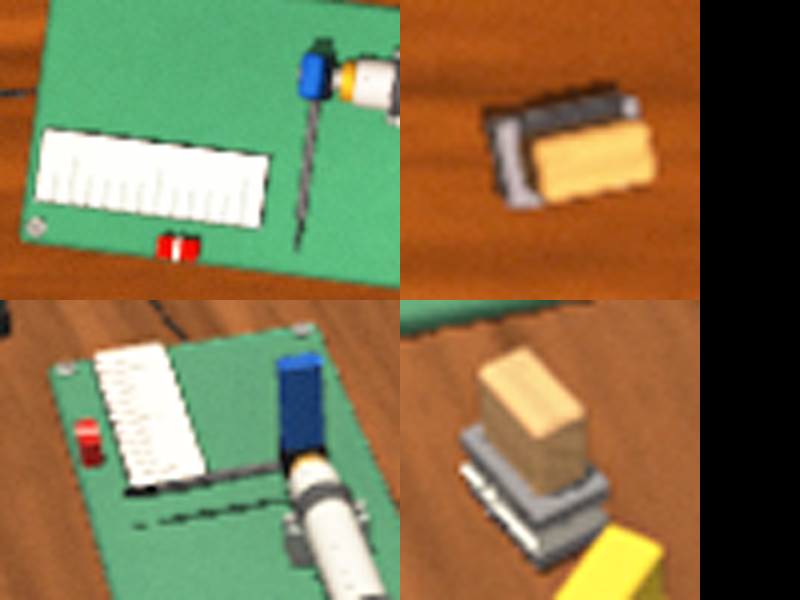

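```bash
python3 - <<'E'
from h import *
np.set_printoptions(precision=4,suppress=True)
s=arm.get_state();R=np.array(s["orientation"]);print(s["eef_pos"],R,s["finger_gap"],s["clock"])
k=6
im=cv2.imread("pics/top0.png")
def fit(u0,v0,w,h,lo,hi,z,name):
    c=cv2.resize(im[v0:v0+h,u0:u0+w],None,fx=k,fy=k,interpolation=cv2.INTER_CUBIC)
    m=cv2.inRange(cv2.cvtColor(c,cv2.COLOR_BGR2HSV),lo,hi)
    q=max(cv2.findContours(m,cv2.RETR_EXTERNAL,cv2.CHAIN_APPROX_NONE)[0],key=cv2.contourArea)[:,0]
    W=np.array([atz("top",((p[0]+.5)/k-.5+u0,(p[1]+.5)/k-.5+v0),z)[:2]*1000 for p in q],np.float32)
    print(name,cv2.minAreaRect(W))
fit(380,270,45,35,(8,60,185),(25,190,255),.07,"ridge")
fit(240,284,18,14,(0,120,90),(6,255,255),.032,"red?")
c=im[284:300,240:260].astype(int)
sat=(c[:,:,1]);print(c[4:13,2:18,2]);print(sat[4:13,2:18])
g0=np.array([.562,-.1172]);
for uv in((249.25,292),(248.9,291.6)):
    a=np.radians(-6.5);Rg=np.array([[np.cos(a),-np.sin(a)],[np.sin(a),np.cos(a)]])
    print("mark gauge",Rg.T@(atz("top",uv,.032)[:2]-g0))
print("ptr gauge",Rg.T@(atz("top",(205+296/4-.4,230+245/4-.4),.038)[:2]-g0))
for yy in(.06,.141): print("block at",g0+Rg@np.array([-.07,yy]))
E
```

```text
[ 0.1512 -0.6322  0.2146] [[ 0.9726  0.2326 -0.    ]
 [ 0.2326 -0.9726 -0.0001]
 [-0.      0.0001 -1.    ]] 0.9951037561056019 1.1
ridge ((477.27923583984375, -383.4344787597656), (24.882326126098633, 44.189231872558594), 11.576974868774414)
red? ((462.5895080566406, -34.33477020263672), (13.0053129196167, 11.140898704528809), 0.6159916520118713)
[[ 88  87  89  75  59  52  59  77  64  57  61  70  69  80  87  89]
 [ 84  80 155 204 190 177 162 173 139  68  55  55  52  71  84  91]
 [ 88  82 200 240 241 235 242 246 232 218 210 207 158  79  90  89]
 [ 83  93 214 243 243 244 251 252 248 245 243 241 191  80  92  91]
 [ 84 103 218 243 243 243 252 252 247 245 244 239 176  79  89  87]
 [ 76 104 223 246 244 244 253 252 246 245 246 233 152  83  89  87]
 [106 116 173 200 194 194 235 234 215 228 241 222 118  81  86  82]
 [149 149 144 134 136 142 171 164 147 162 189 157  92  86  78  76]
 [159 158 158 159 162 165 161 157 150 152 145 136 134 139 136 118]]
[[181 182 162 129  88  57 100 133 110 114 136 139 137 163 183 183]
 [178 168 112  48  18  30  70 136 114  50  52  57  61 141 178 182]
 [183 161  88  16  22  11 160 184  96  15  22  18  26 133 182 185]
 [180 159  96  15  11  19 199 198  67  11  13   7  18 134 184 183]
 [175 150  75  17  18  16 229 222  68  16  13  17  21 139 184 181]
 [159 127  55  17  16  16 240 230  49  18  12  18  52 145 184 180]
 [111  93  66  67  65  56 216 196  36  45  27  43 109 157 178 174]
 [ 76  77  76  77  84  78 132 119  63  68  64  73 117 139 147 157]
 [ 73  76  74  72  79  79  77  79  72  77  77  82  89  99 103 106]]
mark gauge [-0.1087  0.077 ]
mark gauge [-0.1079  0.0779]
ptr gauge [-0.0972  0.01  ]
block at [ 0.4992 -0.0497]
block at [0.5084 0.0308]
```

```bash
python3 -m inch '[[[2,1.5,0,0.13,1],[5,4,0,0.27,1],[9,7,0,0.41,1],[13,10,0,0.55,1],[17,13,0,0.69,1],[21,16,0,0.83,1],[25,19,0,0.97,1],[29,22,0,1.11,1],[31.5,24,0,1.25,1],[32.6,24.9,0,1.39,1]]]' 15
python3 -m inch '[[[0,0,-2,0.1,1],[0,0,-5,0.15,1],[0,0,-7,0.15,1],[0,0,-7,0.15,1]]]'; python3 - <<'E'
from h import *
s=arm.get_state();print(s)
snap("top","top1.png")
E
```

```text
clock: 2.1
eef_pos: [0.4806, -0.3795, 0.2149]
orientation: [[-0.065, 0.998, 0.002], [0.998, 0.065, 0.001], [0.001, 0.002, -1.0]]
wrist_force: [0.1, 0.5, -0.4]
finger_gap: 0.998
grip_force: 0.0
clock: 2.5
eef_pos: [0.4753, -0.3822, 0.1417]
orientation: [[-0.202, 0.979, -0.004], [0.979, 0.202, 0.004], [0.004, -0.004, -1.0]]
wrist_force: [-0.2, 0.1, 0.4]
finger_gap: 1.0
grip_force: 0.0
{'clock': 2.5, 'qpos': array([ 53.82517809,  30.33020379, -24.29651767,  99.67842632,
        14.93170438,  53.52734451,  35.13402283]), 'joint_vel': array([ 0.16970545, -2.36744767, -0.7436852 , -2.69057028, -0.67070346,
        1.78915778,  0.49990773]), 'joint_torque': array([-3.57242581e-01, -4.99837196e+01, -5.71244761e+00, -2.15685403e+01,
        4.08205460e-02, -2.61705453e-01, -5.49507304e-02]), 'eef_pos': array([ 0.4753154 , -0.38216711,  0.1416856 ]), 'orientation': array([[-0.20232075,  0.97930936, -0.00441594],
       [ 0.97930971,  0.20233667,  0.00351503],
       [ 0.00433581, -0.00361341, -0.99998407]]), 'wrist_force': array([-0.24078844,  0.10356515,  0.35245197]), 'torque': array([ 0.02229652, -0.13334372, -0.00139455]), 'grip_force': 0.0, 'finger_gap': 1.0003129889373128}
```

```bash
python3 -m inch '[[[0,0,-2,0,1],[0,0,-5,0,1],[0,0,-8,0,1],[0,0,-10,0,1],[0,0,-10.7,0,1],[0,0,-10.7,0,1],[0,0,-10.7,0,1]]]' 25
python3 -m inch '[[[0,0,0,0,-1],[0,0,0,0,-1],[0,0,0,0,-1],[0,0,0,0,-1],[0,0,0,0,-1],[0,0,0,0,-1],[0,0,0,0,-1]]]' 25
```

```text
clock: 3.25
eef_pos: [0.4783, -0.3839, 0.0393]
orientation: [[-0.202, 0.979, 0.002], [0.979, 0.202, -0.002], [-0.002, 0.002, -1.0]]
wrist_force: [0.6, -0.0, 0.2]
finger_gap: 0.999
grip_force: 0.0
clock: 3.95
eef_pos: [0.4772, -0.3831, 0.0375]
orientation: [[-0.203, 0.979, -0.0], [0.979, 0.203, 0.0], [0.0, -0.0, -1.0]]
wrist_force: [-0.6, 0.5, -0.6]
finger_gap: 0.414
grip_force: 0.0
```

```bash
python3 -m inch '[[[0,0,0,0,-1],[0,0,0,0,-1],[0,0,0,0,-1],[0,0,0,0,-1],[0,0,0,0,-1]]]' 25

```

```text
clock: 4.45
eef_pos: [0.4772, -0.3831, 0.0375]
orientation: [[-0.203, 0.979, 0.0], [0.979, 0.203, 0.0], [-0.0, 0.0, -1.0]]
wrist_force: [1.1, 0.2, -0.1]
finger_gap: 0.258
grip_force: 25.0
```

```bash
python3 -m inch '[[[0,0,2,0,-1],[0,0,5,0,-1],[0.2,2,8,-0.05,-1],[0.4,5,10,-0.1,-1],[0.7,9,10,-0.15,-1],[1,13,10,-0.2,-1],[1.3,17,10,-0.25,-1],[1.6,21,10,-0.3,-1],[1.8,25,10,-0.318,-1],[2,29,10,-0.318,-1]]]'
python3 -m inch '[[[0.1,2.5,0,0,-1],[0.2,4.1,0,0,-1],[0.2,4.1,-2,0,-1],[0.2,4.1,-5,0,-1],[0.2,4.1,-6,0,-1],[0.2,4.1,-6,0,-1],[0.2,4.1,-6,0,-1]]]'
python3 - <<'E'
from h import *
im=snap("top","top2.png");snap("side","side2.png")
a=np.radians(-6.5);Rg=np.array([[np.cos(a),-np.sin(a)],[np.sin(a),np.cos(a)]])
s=arm.get_state();print("tcp gauge",Rg.T@(s["eef_pos"][:2]-np.array([.562,-.1172])),np.array(s["eef_pos"]),s["wrist_force"])
A=cv2.resize(cv2.imread("pics/top2.png")[215:315,190:310],None,fx=4,fy=4,interpolation=cv2.INTER_CUBIC)
B=cv2.resize(cv2.imread("pics/side2.png")[180:280,220:300],None,fx=4,fy=4,interpolation=cv2.INTER_CUBIC)
cv2.imwrite("pics/c2.png",np.hstack([A,B]))
E
```

```text
clock: 5.45
eef_pos: [0.4968, -0.0916, 0.1376]
orientation: [[0.114, 0.993, -0.0], [0.993, -0.114, -0.0], [-0.0, -0.0, -1.0]]
wrist_force: [-0.1, 0.4, -1.6]
finger_gap: 0.26
grip_force: 25.0
clock: 6.15
eef_pos: [0.4996, -0.0522, 0.0781]
orientation: [[0.114, 0.993, 0.001], [0.993, -0.114, 0.0], [0.0, 0.001, -1.0]]
wrist_force: [-0.3, -0.0, -0.5]
finger_gap: 0.257
grip_force: 25.0
tcp gauge [-0.06887978  0.05746418] [ 0.50006812 -0.0523078   0.07870462] [-0.10297162  1.26757166 -1.10639809]
```

View pics/c2.png

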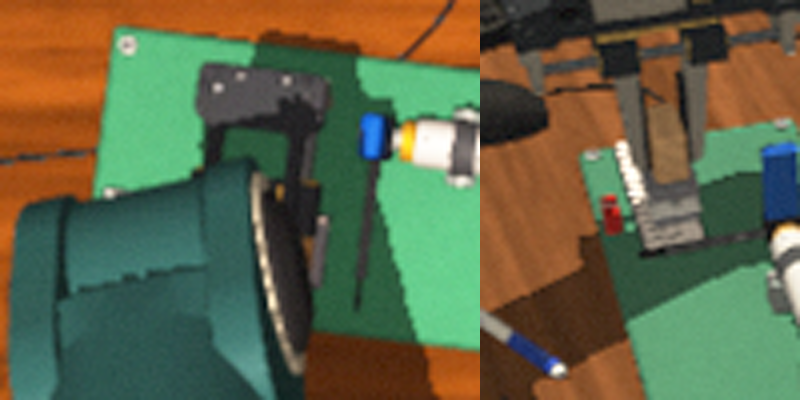

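The crop shows the block above the strip's start, 18 mm short of touching. The pointer (about 365,300) is clear of it. Lowering now.

```bash
python3 -m inch '[[[0,0,-0.8,0,-1],[0,0,-1.4,0,-1],[0,0,-1.7,0,-1],[0,0,-2,0,-1],[0,0,-2.1,0,-1],[0,0,-2.1,0,-1],[0,0,-2.1,0,-1]]]'
```

```text
clock: 6.95
eef_pos: [0.4989, -0.0523, 0.0567]
orientation: [[0.114, 0.993, -0.001], [0.993, -0.114, -0.0], [-0.0, -0.001, -1.0]]
wrist_force: [-3.2, 0.2, 3.3]
finger_gap: 0.26
grip_force: 25.0
```

```bash
python3 -m inch '[[[0,0,-0.1,0,-1],[0.02,0.2,-0.1,0,-1],[0.07,0.6,-0.1,0,-1],[0.11,1.0,-0.1,0,-1],[0.16,1.4,-0.1,0,-1],[0.2,1.8,-0.1,0,-1],[0.25,2.2,-0.1,0,-1],[0.3,2.6,-0.1,0,-1],[0.34,3.0,-0.1,0,-1],[0.39,3.4,-0.1,0,-1]]]'
python3 -m inch '[[[0.05,0.4,0,0,-1],[0.09,0.8,0,0,-1],[0.14,1.2,0,0,-1],[0.18,1.6,0,0,-1],[0.23,2.0,0,0,-1],[0.27,2.4,0,0,-1],[0.32,2.8,0,0,-1],[0.36,3.2,0,0,-1],[0.41,3.6,0,0,-1],[0.46,4.0,0,0,-1]]]'
python3 -m inch '[[[0.05,0.4,0,0,-1],[0.09,0.8,0,0,-1],[0.12,1.0,0,0,-1],[0.12,1.0,0,0,-1],[0.12,1.0,0,0,-1]]]'
python3 - <<'E'
from h import *
a=np.radians(-6.5);Rg=np.array([[np.cos(a),-np.sin(a)],[np.sin(a),np.cos(a)]])
s=arm.get_state();print("tcp gauge",Rg.T@(s["eef_pos"][:2]-np.array([.562,-.1172])),s["wrist_force"])
E
```

```text
clock: 7.95
eef_pos: [0.503, -0.0179, 0.0556]
orientation: [[0.114, 0.994, -0.0], [0.994, -0.114, -0.0], [-0.0, -0.0, -1.0]]
wrist_force: [-1.0, -3.9, 5.3]
finger_gap: 0.261
grip_force: 25.0
clock: 8.95
eef_pos: [0.5076, 0.0221, 0.0556]
orientation: [[0.114, 0.994, -0.0], [0.994, -0.114, -0.0], [-0.0, -0.0, -1.0]]
wrist_force: [-0.5, -3.3, 3.4]
finger_gap: 0.261
grip_force: 25.0
clock: 9.45
eef_pos: [0.5089, 0.0325, 0.0556]
orientation: [[0.113, 0.994, 0.0], [0.994, -0.113, 0.001], [0.001, 0.0, -1.0]]
wrist_force: [0.3, -0.8, 4.5]
finger_gap: 0.259
grip_force: 25.0
tcp gauge [-0.0697049   0.14275314] [ 0.29650196 -0.8249707   4.5000172 ]
```

```bash
python3 -m inch '[[[0,0,1.5,0,-1],[0,0,5,0,-1],[-0.2,-2,8,0,-1],[-0.5,-6,8,0.05,-1],[-0.9,-10.5,8,0.1,-1],[-1.3,-15,8,0.15,-1],[-1.6,-19.5,8,0.2,-1],[-2,-24,8,0.25,-1],[-2.3,-28.5,8,0.3,-1],[-2.6,-33,8,0.318,-1]]]'
python3 -m inch '[[[-0.3,-4,0,0,-1],[-0.5,-7.5,0,0,-1],[-0.57,-8.6,0,0,-1],[-0.57,-8.6,-3,0,-1],[-0.57,-8.6,-6,0,-1],[-0.57,-8.6,-8.5,0,-1],[-0.57,-8.6,-9.2,0,-1],[-0.57,-8.6,-9.6,0,-1],[-0.57,-8.6,-9.6,0,-1]]]'
```

```text
clock: 10.45
eef_pos: [0.4824, -0.2989, 0.1348]
orientation: [[-0.204, 0.979, 0.0], [0.979, 0.204, 0.002], [0.002, 0.0, -1.0]]
wrist_force: [1.3, -0.4, -1.1]
finger_gap: 0.257
grip_force: 25.0
clock: 11.35
eef_pos: [0.4778, -0.3836, 0.0399]
orientation: [[-0.203, 0.979, 0.001], [0.979, 0.203, 0.0], [0.0, 0.001, -1.0]]
wrist_force: [0.0, -0.5, -1.2]
finger_gap: 0.258
grip_force: 25.0
```

```bash
python3 -m inch '[[[0,0,-0.1,0,-1],[0,0,-0.2,0,-1],[0,0,-0.2,0,-1],[0,0,-0.2,0,-1]]]'

```

```text
clock: 11.75
eef_pos: [0.4774, -0.3844, 0.0381]
orientation: [[-0.202, 0.979, 0.001], [0.979, 0.202, -0.001], [-0.001, 0.0, -1.0]]
wrist_force: [-0.3, 0.3, -0.9]
finger_gap: 0.257
grip_force: 25.0
```

```bash
python3 -m inch '[[[0,0,-0.06,0,-1],[0,0,-0.06,0,-1],[0,0,-0.06,0,0.3],[0,0,-0.06,0,0.3],[0,0,-0.06,0,0.3],[0,0,-0.06,0,0.3],[0,0,-0.06,0,0.3],[0,0,3,0,0.3],[0,0,7,0,0.3],[0,0,11,0,0.3]]]'
python3 - <<'E'
from h import *
im=snap("side","side3.png");
cv2.imwrite("pics/c3.png",cv2.resize(cv2.imread("pics/side3.png")[200:400,220:460],None,fx=2.5,fy=2.5))
E
```

```text
clock: 12.75
eef_pos: [0.4768, -0.3838, 0.1484]
orientation: [[-0.203, 0.979, -0.001], [0.979, 0.203, 0.001], [0.001, -0.001, -1.0]]
wrist_force: [1.4, -0.1, 0.8]
finger_gap: 0.653
grip_force: 0.0
```

View pics/c3.png

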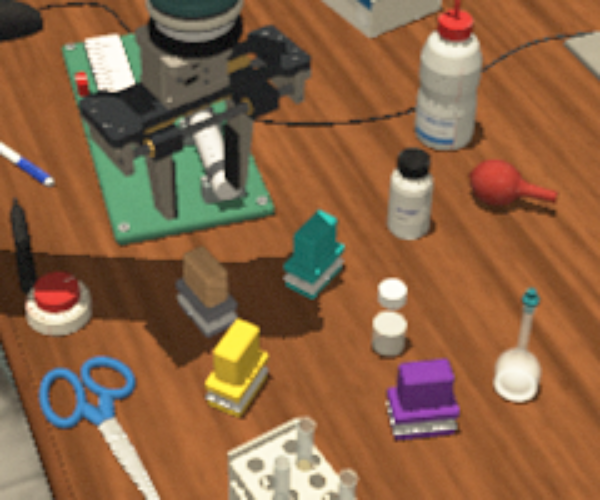

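The block stands upright at about (205,290) in the crop, clear of the gauge and the neighbouring objects. Next is the blue grip.

```bash
python3 -m inch '[[[0.5,1,2,0.1,0.3],[1.5,4,4,0.24,0.3],[2.5,7.5,4,0.38,0.3],[3.5,11,4,0.52,0.3],[4.5,14.5,4,0.66,0.3],[5.5,18,4,0.8,0.3],[6.5,21.5,4,0.94,0.3],[7.5,24.5,4,1.08,0.3],[8.3,26.8,4,1.2,0.3],[8.6,27.6,4,1.253,0.3]]]'
python3 -m inch '[[[0,0,0,0,0.3],[0,0,0,0,0.3]]]'
python3 - <<'E'
from h import *
s=arm.get_state();print(s["qpos"],s["wrist_force"],np.array(s["eef_pos"])-[.563,-.1075,.071])
E
```

```text
clock: 13.8
eef_pos: [0.5638, -0.1047, 0.1878]
orientation: [[-0.994, 0.106, 0.001], [0.106, 0.994, 0.001], [-0.001, 0.002, -1.0]]
wrist_force: [0.2, -0.3, -0.1]
finger_gap: 0.65
grip_force: 0.0
clock: 14.0
eef_pos: [0.563, -0.1088, 0.1874]
orientation: [[-0.993, 0.115, -0.0], [0.115, 0.993, -0.0], [0.0, -0.0, -1.0]]
wrist_force: [-0.1, -0.4, 1.0]
finger_gap: 0.649
grip_force: 0.0
[ 41.18546042  28.40967328 -44.04601441 102.12981884  22.78397205
  58.75086644  71.86866872] [-0.10056386 -0.42587573  0.98233146] [-4.61569504e-05 -1.27987128e-03  1.16353759e-01]
```

```bash
python3 -m inch '[[[0,0.2,-2,0,0.3],[0,0.2,-5,0,0.3],[0,0.2,-8,0,0.3],[0,0.2,-10.5,0,0.3],[0,0.2,-11.5,0,0.3],[0,0.2,-11.5,0,0.3],[0,0.2,-11.5,0,0.3]]]' 25
python3 -m inch '[[[0,0,0,0,-1],[0,0,0,0,-1],[0,0,0,0,-1],[0,0,0,0,-1],[0,0,0,0,-1],[0,0,0,0,-1],[0,0,0,0,-1],[0,0,0,0,-1],[0,0,0,0,-1]]]' 25
```

```text
clock: 14.7
eef_pos: [0.5638, -0.1066, 0.0735]
orientation: [[-0.993, 0.115, 0.001], [0.115, 0.993, -0.0], [-0.001, -0.0, -1.0]]
wrist_force: [-0.3, 0.0, -0.4]
finger_gap: 0.646
grip_force: 0.0
clock: 15.6
eef_pos: [0.5631, -0.1074, 0.0726]
orientation: [[-0.993, 0.115, -0.0], [0.115, 0.993, -0.001], [0.0, -0.001, -1.0]]
wrist_force: [-1.2, -4.9, 1.4]
finger_gap: 0.125
grip_force: 25.0
```

```bash
python3 -m inch '[[[0.03,0.3,0,0,-1],[0.1,0.9,0,0,-1],[0.18,1.6,0,0,-1],[0.26,2.3,0,0,-1],[0.34,3.0,0,0,-1],[0.42,3.7,0,0,-1],[0.5,4.4,0,0,-1],[0.57,5.0,0,0,-1],[0.63,5.5,0,0,-1],[0.63,5.5,0,0,-1]]]' 35
python3 - <<'E'
from h import *
np.set_printoptions(precision=4,suppress=True)
a=np.radians(-6.5);Rg=np.array([[np.cos(a),-np.sin(a)],[np.sin(a),np.cos(a)]])
s=arm.get_state();print("tcp gauge",Rg.T@(s["eef_pos"][:2]-np.array([.562,-.1172])),s["wrist_force"])
g0=np.array([.562,-.1172])
o=[]
for c in("top","side"):
    snap(c,c+"4.png");i=cv2.imread(f"pics/{c}4.png")
    for q,z in(("pointer_tip",.038),("mark_line",.032)):
        for r in arm.spot_point(c,q)[:2]: print(c,q,r["p"],r["location"],Rg.T@(atz(c,r["location"],z)[:2]-g0))
    u,v=(215,250) if c=="top" else (230,200)
    o.append(cv2.resize(i[v:v+60,u:u+66],None,fx=6,fy=6,interpolation=cv2.INTER_CUBIC))
cv2.imwrite("pics/c4.png",np.hstack(o))
E
```

```text
clock: 16.6
eef_pos: [0.5693, -0.0525, 0.0727]
orientation: [[-0.993, 0.114, -0.001], [0.114, 0.993, -0.002], [0.0, -0.002, -1.0]]
wrist_force: [-0.5, -7.9, 3.1]
finger_gap: 0.128
grip_force: 35.0
tcp gauge [-0.      0.0651] [-0.5128 -7.9289  3.1172]
side pointer_tip 0.49 [377.8, 327.7] [ 0.1009 -0.364 ]
side pointer_tip 0.48 [255.2, 231.3] [-0.1002  0.0629]
side mark_line 0.59 [250.9, 231.5] [-0.1109  0.0731]
```

View pics/c4.png

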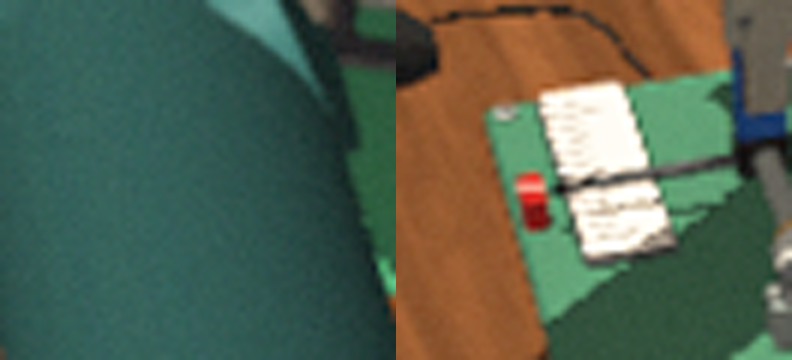

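The top view is now blocked by the arm. In the side crop the pointer (tip about 562,188) is still short of the marker's white line (about 530,183). I'll measure the remaining gap more finely.

```bash
python3 - <<'E'
from h import *
np.set_printoptions(precision=4,suppress=True,linewidth=150)
a=np.radians(-6.5);Rg=np.array([[np.cos(a),-np.sin(a)],[np.sin(a),np.cos(a)]]);g0=np.array([.562,-.1172])
def G(c,uv,z): return Rg.T@(atz(c,uv,z)[:2]-g0)
def P(c,x,y,z): return proj(c,np.r_[g0+Rg@np.array([x,y]),z])
for f in("side0","side4"):
    i=cv2.imread(f"pics/{f}.png").astype(float)
    sub=i[226:240,248:258]
    print(f,"G"); print(sub[:,:,1].astype(int)); print("R"); print(sub[:,:,2].astype(int))
    # pointer: dark centroid by column
    v0,v1=(226,236) if f=="side4" else (236,245)
    y0=.0651 if f=="side4" else .0099
    for u in range(258,288,3):
        col=i[v0:v1,u].sum(1); w=np.clip(np.median(col)*.75-col,0,None)
        if w.sum()>0:
            v=(w*np.arange(v0,v1)).sum()/w.sum(); print(u,round(v,2),G("side",(u,v),.038),end=" ; ")
    print()
print(P("side",-.111,.078,.032),P("side",-.105,.078,.032),P("side",-.117,.078,.032),P("side",-.111,.066,.032),P("side",-.111,.090,.032))
# strip in side0
i=cv2.imread("pics/side0.png");m=cv2.inRange(cv2.cvtColor(i,cv2.COLOR_BGR2HSV),(0,0,190),(180,40,255));m[:205]=0;m[246:]=0;m[:,:250]=0;m[:,280:]=0
c=max(cv2.findContours(m,cv2.RETR_EXTERNAL,cv2.CHAIN_APPROX_NONE)[0],key=cv2.contourArea)[:,0]
W=np.array([G("side",p,.022)*1000 for p in c],np.float32);print(cv2.minAreaRect(W),"expected (-70,100)")
# top0 pointer, blocks
i=cv2.imread("pics/top0.png").astype(float)
for v in range(264,290,4):
    r=i[v,274:288].sum(1);w=np.clip(np.median(r)*.8-r,0,None);u=(w*np.arange(274,288)).sum()/w.sum();print(G("top",(u,v),.038),end=" ")
E
```

```text
side0 G
[[171 172 173 173 173 171 172 146 141 234]
 [167 173 177 173 173 170 172 149 110 195]
 [167 165 165 159 155 150 164 173 145 239]
 [158 148 110  80  54  67 136 175 133 113]
 [147 148 121 117 116 114 151 174 150 108]
 [132 163 169 174 172 171 161 164 171 143]
 [126 145  99  56  45  48  68 138 177 136]
 [118 143 104  44  50  52  54 135 177 151]
 [102 143 128  45  31  33  20 132 178 172]
 [ 81 130 131  52  29  27  28 114 166 173]
 [ 87 123 131  67  26  30  25  48 134 178]
 [ 94 114 125  84  15  18  31  79 147 175]
 [ 95  96 135 138  97 103 106 143 176 170]
 [ 94  82 124 168 174 179 175 174 173 169]]
R
[[102 105 104 103 102 101 104  89 141 248]
 [ 99 103 102  96  97  96 101  83  90 206]
 [ 99  96 114 137 164 143 101  96 106 245]
 [ 89 104 163 212 238 232 152  99  78 117]
 [ 82 124 222 247 242 250 225  97  85  88]
 [ 79 120 230 255 252 255 229 102  94 103]
 [ 96  97 167 228 234 237 208 122 100  85]
 [113  84 127 201 229 225 202 146  99  88]
 [125  78 105 147 148 128 121 115 100  99]
 [128  82 113 128 128 127 131 113  93 100]
 [144 107  98 122 129 128 129  94  75 105]
 [162 134  81 
[... 1592 characters left out ...]
 98  99 102  99]]
258 231.0 [-0.0924  0.0621] ; 261 230.09 [-0.0836  0.0639] ; 264 230.0 [-0.0755  0.062 ] ; 267 229.66 [-0.0672  0.0613] ; 270 228.92 [-0.0584  0.0623] ; 273 228.92 [-0.0504  0.06  ] ; 276 233.05 [-0.0463  0.0392] ; 279 228.0 [-0.0334  0.0595] ; 282 231.85 [-0.0291  0.0399] ; 
[250.578  230.4899] [252.6971 230.132 ] [248.4552 230.8484] [251.3181 233.007 ] [249.8469 228.0037]
((-69.27754211425781, 95.80519104003906), (42.011131286621094, 127.75171661376953), 0.012717470526695251) expected (-70,100)
[-0.035   0.0077] [nan nan] [-0.0535  0.0076] [nan nan] [-0.0719  0.0076] [-0.0814  0.0101] [-0.0905  0.0089] <stdin>:26: RuntimeWarning: invalid value encountered in scalar divide
```

```bash
python3 -m inch '[[[0.04,0.4,0,0,-1],[0.08,0.7,0,0,-1],[0.11,1.0,0,0,-1],[0.13,1.15,0,0,-1],[0.14,1.25,0,0,-1],[0.14,1.25,0,0,-1],[0.14,1.25,0,0,-1]]]' 35
cat > m.py <<'E'
from h import *
import sys
np.set_printoptions(precision=4,suppress=True,linewidth=150)
a=np.radians(-6.5);Rg=np.array([[np.cos(a),-np.sin(a)],[np.sin(a),np.cos(a)]]);g0=np.array([.562,-.1172])
s=arm.get_state();print("tcp gauge",Rg.T@(s["eef_pos"][:2]-g0),s["wrist_force"])
F=np.mean([arm.snapshot("side").astype(float) for _ in range(6)],0)
cv2.imwrite("pics/"+sys.argv[1],cv2.resize(F[210:245,242:292,::-1].astype(np.uint8),None,fx=12,fy=12,interpolation=cv2.INTER_CUBIC))
g=F[:,:,1]
print(g[222:236,250:264].astype(int))
def G(uv,z): return Rg.T@(atz("side",uv,z)[:2]-g0)
# over white strip: dark band = pointer; first minimum from above
for u in range(263,272):
    col=F[216:236,u].sum(1);k=int(np.argmax(col<380)) ;w=np.clip(600-col[k-2:k+3],0,None);v=(w*np.arange(k-2,k+3)).sum()/w.sum()+216
    print(u,round(v,2),G((u,v),.038))
print("line at",[G((u,230.64),.032) for u in(251.5,252.5)])
E
python3 m.py c5.png
```

```text
clock: 17.6
eef_pos: [0.5706, -0.0412, 0.0726]
orientation: [[-0.993, 0.115, -0.001], [0.115, 0.993, -0.003], [0.001, -0.003, -1.0]]
wrist_force: [-1.8, -8.0, 4.7]
finger_gap: 0.129
grip_force: 35.0
tcp gauge [-0.      0.0765] [-1.7778 -7.9958  4.7239]
[[161 161 161 162 129 206 254 254 253 249 236 230 248 252]
 [161 161 162 164 140 129 218 252 249 227 226 245 251 252]
 [163 162 162 164 152 115 227 255 251 249 248 246 248 253]
 [163 162 163 163 164 135 173 234 241 230 230 252 255 254]
 [163 162 161 162 163 141 136 232 255 255 254 253 239 206]
 [164 165 163 164 160 129  90 120 180 180  95  23  62  78]
 [153 149 143 145 139 108  60  23   4  19  63  90 103 124]
 [101  74  51  62 114 106  42  48 136 191 211 226 228 232]
 [114 108 110 110 141 145 117 110 233 255 255 255 254 241]
 [159 161 162 162 154 157 165 136 188 228 245 252 214 175]
 [ 96  52  45  44  66 131 166 128 144 231 246 249 232 153]
 [100  39  47  45  48 126 167 142  99 151 188 218 242 233]
 [122  43  31  24  20 121 167 165 121 228 255 250 249 252]
 [125  48  26  27  20 107 157 165 137 191 241 229 226 239]]
263 227.39 [-0.0759  0.0747]
264 227.11 [-0.073   0.0752]
265 226.9 [-0.0701  0.0754]
266 226.91 [-0.0674  0.0745]
267 226.68 [-0.0645  0.0748]
268 226.5 [-0.0616  0.0749]Traceback (most recent call last):
  File "m.py", line 13, in <module>
    col=F[216:236,u].sum(1);k=int(np.argmax(col<380)) ;w=np.clip(600-col[k-2:k+3],0,None);v=(w*np.arange(k-2,k+3)).sum()/w.sum()+216
                                                                                             ~^~~~~~~~~~~~~~~~~~~
ValueError: operands could not be broadcast together with shapes (0,) (5,)
```

View pics/c5.png

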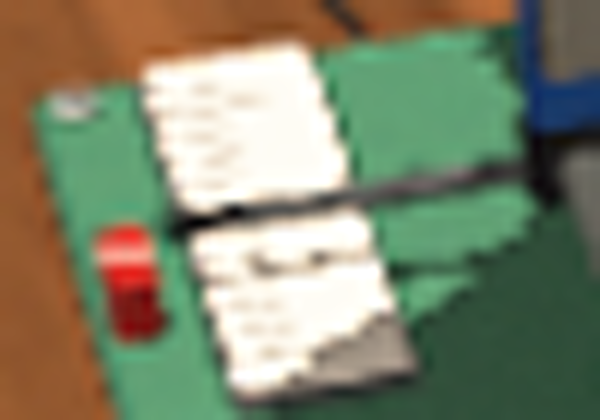

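The pointer is a millimetre or two short of the line: its tip is at about (180,222) in the crop, the line at about (125,250). Top and side estimates agree on a mark at about y = 78.2 mm, and the grip is at about 76.5 mm.

```bash
sed -i 's/range(263,272)/range(259,269)/; s/-2:k+3/-1:k+3/; s/k-2,k+3/k-1,k+3/' m.py
python3 -m inch '[[[0.01,0.06,0,0,-1],[0.02,0.12,0,0,-1],[0.02,0.12,0,0,-1],[0.02,0.12,0,0,-1],[0.02,0.12,0,0,-1]]]' 35; sed -i 's/col\[k-2/col[k-1/' m.py; python3 m.py c6.png | grep -v '^\[\[\|^ \['
```

```text
clock: 18.4
eef_pos: [0.5707, -0.0401, 0.0727]
orientation: [[-0.993, 0.115, -0.001], [0.115, 0.993, -0.003], [0.001, -0.003, -1.0]]
wrist_force: [-1.8, -8.0, 4.6]
finger_gap: 0.126
grip_force: 35.0
tcp gauge [-0.      0.0776] [-1.8285 -7.9923  4.5941]
259 227.72 [-0.087   0.0762]
260 227.47 [-0.0841  0.0766]
261 227.4 [-0.0813  0.0762]
262 227.39 [-0.0786  0.0754]
263 227.24 [-0.0758  0.0753]
264 226.96 [-0.0728  0.0759]
265 226.7 [-0.0699  0.0763]
266 226.49 [-0.067   0.0765]
267 226.44 [-0.0643  0.0759]
268 226.41 [-0.0615  0.0753]
line at [array([-0.1086,  0.0766]), array([-0.1059,  0.0758])]
```

View pics/c6.png

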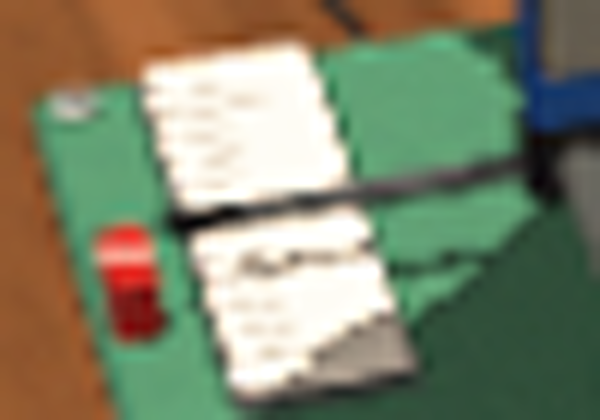

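Pointer and line now agree to within 0.2–0.8 mm. One tiny nudge, let it settle, then hand in.

```bash
python3 -m inch '[[[0,0.03,0,0,-1],[0,0.03,0,0,-1],[0,0.03,0,0,-1],[0,0.03,0,0,-1],[0,0.03,0,0,-1]]]' 35; python3 -c "
from plant import arm
print(arm.hand_in())"
```

```text
clock: 19.2
eef_pos: [0.5708, -0.0398, 0.0726]
orientation: [[-0.993, 0.115, -0.001], [0.115, 0.993, -0.003], [0.001, -0.003, -1.0]]
wrist_force: [-1.0, -8.1, 3.6]
finger_gap: 0.132
grip_force: 35.0
the job is handed in; nothing more can be done
None
```

I wiped the strip in one steady stroke at about 5 N and stood the block upright off the gauge. I then pulled the rod until its pointer was level with the red marker's line, to within about 1 mm by my measurements, and handed in at 19.2 s still holding the grip; no verdict came back.

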